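# Feed a specimen carrier into the imaging reader with the push stick

### The job

Stand the carrier with the amber block in the open loading bay of the imaging reader, lined up with the guide channel, and let go of it. Then take the red push stick and push the carrier with it (not with the fingers) through the channel into the clear tunnel until it is fully home against the end stop, and lay the stick back down lengthwise in its grey tray. Leave the other carriers and the wash bottle where they are.

Things in the scene. Friction and masses are not known exactly. Their poses are not given: they have to be found in the camera images.
- reader: Fixed imaging reader: white base plate 84 mm wide, y -135 to +140 mm, with blue side walls, a clear tunnel and a white housing (100 mm high, x -32 to +92, y 140 to 260). Origin on the bench under the tunnel mouth, on the channel's centre line; +y is the feed direction (roughly world +y), z up. The channel floor is 10 mm above the bench; blue walls rise 12 mm above that floor.
- bay (a point): Floor of the loading bay on its centre line, 90 mm before the tunnel mouth: the carrier's centre belongs about here when loaded. Axes as the reader's. The bay, y -135 to -45 mm in the reader's frame, is 60 mm wide inside and open above and at its rear; from -45 to -10 its walls taper in to the guide channel.
- tunnel_mouth (a point): Channel floor at the middle of the tunnel mouth. Axes as the reader's. The guide channel is 44 mm wide from 10 mm before this point to the end stop; from here on it is covered by the clear tunnel, 46 mm wide and 58 mm high inside, its top 72 mm above the bench.
- end_stop (a point): Channel floor at the rigid end stop (face of the white housing), 140 mm past the tunnel mouth. Axes as the reader's. A carrier fully home touches it with its front, so its centre is 95 mm past the tunnel mouth.
- amber_mid (a point): Centre, half-way up (25 mm above its underside), of the loose carrier to load, about 160 g: white base 40 (x) x 90 (y) x 14 mm high; on its middle an amber-orange block 24 (x) x 40 (y) x 36 mm high with a brown shell piece on top; 50 mm high in all. Grip the block across its 24 mm. y along its length, z up; either end may go first.
- green_mid (a point): White carrier, same size and shape as the amber one, with a green block: not to be used; leave it. Point at its centre, half-way up.
- violet_mid (a point): White carrier, same size and shape as the amber one, with a violet block: not to be used; leave it. Point at its centre, half-way up.
- stick_grip (a point): Centre of the handle of the loose red push stick, 120 g. Handle: upright fin 14 (x) x 50 (y) x 50 mm high, gripped across its 14 mm. It stands on a foot bar 24 mm wide, 16 mm high, from y -60 to +110 mm; this point is 41 mm above the bar's underside. The flat black-faced nose is 110 mm ahead at +y; z up. It starts upright in its tray, nose roughly in feed direction.
- tray: Fixed shallow grey tray of the push stick, 80 (x) x 240 (y) x 14 mm high, walls and floor 4 mm thick. Origin at the centre of its underside on the bench; y along its length. The stick belongs on the tray's floor, inside the walls, lengthwise.
- wash_bottle_mid (a point): Loose white wash bottle, 68 mm diameter, 225 mm high with its spout; point on its axis 80 mm above the bench. Leave it standing.
Mind the look-alikes: they are no part of the job. Of the things shaped like the part that bears stick_grip, the red one is meant.

How it is judged:
On the way, in this order (a step that is already met when the one before it is completed fails the run):
1. the amber carrier stands in the loading bay, before the tunnel, in line with the channel, and is let go (y of amber_mid in the frame of reader between -0.13 and -0.03 m and x of amber_mid in the frame of reader between -0.012 and 0.012 m and z of amber_mid in the frame of reader below 0.04 m and angle between the y axis of amber_mid and the y axis of reader, either way round below 0.2 rad and contact force between the fingers and carrier_amber below 0.05 N and linear speed of carrier_amber below 0.02 m/s), for 0.2 s.
2. the push stick drives the carrier into the tunnel (y of amber_mid in the frame of reader between 0 and 0.085 m and contact force between push_stick and carrier_amber above 0.05 N).
3. the carrier is fully home, within 8 mm of the end stop (y of amber_mid in the frame of reader between 0.087 and 0.105 m and x of amber_mid in the frame of reader between -0.006 and 0.006 m and z of amber_mid in the frame of reader below 0.04 m and angle between amber_mid's own z axis and vertical below 0.1 rad), for 0.1 s.
At the end, for the whole second after the job is handed in: The amber carrier is in the tunnel with its front within 8 mm of the end stop, level on the channel floor, and the push stick rests on the floor of its tray, between the walls and lengthwise (within about 14 degrees); both are released and at rest (all of step 3 and y of stick_grip in the frame of tray between -0.06 and 0.06 m and x of stick_grip in the frame of tray between -0.035 and 0.035 m and z of stick_grip in the frame of tray below 0.0475 m and angle between the y axis of tray and the y axis of stick_grip, either way round below 0.25 rad and linear speed of each of carrier_amber, push_stick below 0.01 m/s); the robot touches nothing.
It fails at once if the fingers touch the amber carrier in the channel once its centre is within 20 mm of the tunnel mouth or beyond it (y of amber_mid in the frame of reader above -0.02 m and x of amber_mid in the frame of reader between -0.03 and 0.03 m and z of amber_mid in the frame of reader below 0.06 m and contact force between the fingers and carrier_amber above 0.3 N).
It fails at once if another carrier is moved by more than 30 mm (distance of any of green_mid, violet_mid from where it was at the start of the episode above 0.03 m).
It fails at once if the wash bottle is moved by more than 40 mm or tipped (distance of wash_bottle_mid from where it was at the start of the episode above 0.04 m or angle between wash_bottle_mid's own z axis and vertical above 0.5 rad).
It also fails if it takes over 72 s, if anything falls off the work surface, if the arm or the gripper's body presses on something with over 40 N, if the wrist force passes 120 N, or if a joint passes its speed limit or range.

### The arm

A 6-joint arm with a two-finger parallel gripper is mounted at the origin on the work surface. World frame = base frame: x ahead of the robot, y to its left, z up, the work surface at z = 0. Lengths are in m, angles in rad, forces in N, time in s.
With the tool pointing down it reaches from about 0.325 to 0.85 m from the base axis. Payload 15.5 kg.
Tool frame: the origin (TCP) lies midway between the tips of the shut fingers; the grasp point (between the pads) lies 19 mm behind it (bot.grip_point_offset is the distance from the TCP to the grasp point, in m); z points along the fingers, y is the line along which they close (so a half turn about z gives the same grasp; the last joint's range is limited). The gripper opens to 91 mm and grips with 3 to 60 N. Pads are 32 mm wide; open, the fingers measure 118 mm over their backs; the gripper's body (76 mm by 178 mm) begins 60 mm behind the grasp point.
Start: joints at [-1.304, 0.494, 1.345, -0, 1.302, -0.096], TCP at [0.221, -0.585, 0.214] pointing down, gripper open.
Joint ranges: [-2.91, 2.91], [-0.82, 2.16], [0.22, 2.67], [-1.22, 4.37], [0.12, 2.79], [-3.08, 3.08]. Speed limits (rad/s): [1.89, 1.89, 2.57, 3.01, 3.01, 3.01].

### API

Orientations are given as a unit quaternion [w, x, y, z].
In Python, from workcell import bot gives the robot as it stands. The module is installed in compiled form; this text tells all that it offers.
- The arm moves only by the tool apply_moves, never from a script. Its argument "deltas" is a list of rows, each a list of 4 numbers: the shift along the world's x, y, z in cm, then the turn about the world's z in degrees. In form: [[tx, ty, tz, twist], ...]. A call has 1 to 8 rows; each row shifts and turns the commanded pose from where the row before left it; what a row does not reach is not made up. A row lasts 1/8 s, in which the tool goes at most 62.5 mm and 10.7 degrees, less where a joint would pass 70% of its speed; a pose out of reach is approached as far as the arm can. A call is refused whole if a number of a shift passes 6.25 or a number of a turn 10.7, either way. A call with a gripper value outside its range is refused whole. "gripper" is the finger opening in cm, from 0 to 9.12, set as the call begins (left out, the last holds). The fingers move at their own pace and stop on an object; "newtons" is the grip in N (left out, the last holds). Time passes only in rows, so rows that do not move let the fingers close. It gives the time, the measured TCP pose, the force, the opening and the grip force at its end, in the units of the state.
- bot.get_obs(): the state, without advancing time (a new reading comes with each control period).
- bot.read_camera(name): name is "side" or "top" or "wrist"; returns a dict with "img" (420x560x3 uint8, red, green, blue), "K" (3x3 intrinsics, pixels), "T" (4x4, takes a point from camera to world coordinates); the wrist camera has in their place "T_tool_cam" (4x4, takes a point from camera to tool coordinates, whose origin is the TCP and whose axes are the flange's). Camera axes: x right, y down, z forward; pixel columns grow to the right and rows downward; lengths in m; the calibration is good to about 2 mm. The wrist camera is an equidistant fisheye: a pixel r from the principal point sees the ray r / f radians off the axis. A picture is of the moment at which its call begins: read the wrist's pose just before it. There is no depth.
- bot.finish_job(): hands the job in; it is judged then, once.
The state is a dict: "t": time; "qpos": joint angles; "joint_velocities": joint speeds; "effort": joint torques, N m; "tcp_pos": TCP position; "ee_rot": TCP orientation; "force": force on the tool from outside, world axes, zero at the start; "torque": the same for the moment, N m; "finger_gap": finger opening in m; "grasp_force": force on a finger pad.
Only numpy, scipy, OpenCV 4.12 (cv2) and the standard library are available. Lean on these libraries where they do the work, as an engineer would, in place of code of your own. Each camera call takes 0.05 s, during which the arm holds its last target. There are 200 camera calls.

## Working session

There is one attempt and no reset: what is moved stays moved. The work goes in short steps, Python scripts to look and compute and a tool call to move; the robot and the scene stay as the last step left them, time stands still between calls to the robot, and variables do not carry over. Pictures are saved under pics/ and viewed, at most 10 in all, crops included, and the job is handed in when it is done.

Besides the shell and the picture viewer there is one more tool, called by a JSON object that holds its "api" and its "payload". apply_moves: Moves the arm, as the interface text tells. Its arguments: {"type":"object","properties":{"deltas":{"type":"array","items":{"type":"array","items":{"type":"number"}}},"gripper":{"type":"number"},"newtons":{"type":"number"}},"required":["deltas"]}

```bash
mkdir -p pics; cat > h.py <<'E'
import numpy as np, cv2, json
from workcell import bot
def snap(n,f):
    o=bot.get_obs(); c=bot.read_camera(n); cv2.imwrite('pics/'+f,c['img'][:,:,::-1])
    np.savez('pics/'+f[:-4]+'.npz',**{k:v for k,v in c.items()}, tcp=o['tcp_pos'],rot=o['ee_rot']); return c
def px2w(f,u,v,z):
    c=np.load('pics/'+f+'.npz'); d=np.linalg.inv(c['K'])@[u,v,1]; d=c['T'][:3,:3]@d; o=c['T'][:3,3]
    return (o+d*(z-o[2])/d[2]).round(4)
E
python3 - <<'E'
from h import *
for n in('top','side'):
    c=snap(n,n+'0.png'); print(n,c['K'].tolist(),c['T'].round(3).tolist())
print(bot.get_obs(),bot.grip_point_offset)
E
```

```text
top [[388.6702864206917, 0.0, 279.2636457666232], [0.0, 388.6702864206917, 206.25345836497917], [0.0, 0.0, 1.0]] [[-0.007, -0.998, 0.06, 0.41], [-1.0, 0.008, 0.019, -0.179], [-0.02, -0.06, -0.998, 0.965], [0.0, 0.0, 0.0, 1.0]]
side [[526.7163090203968, 0.0, 278.24153027142745], [0.0, 526.7163090203968, 208.30718147047133], [0.0, 0.0, 1.0]] [[0.836, -0.31, 0.452, -0.212], [-0.548, -0.456, 0.701, -1.26], [-0.011, -0.834, -0.551, 0.951], [0.0, 0.0, 0.0, 1.0]]
{'t': 0.1, 'qpos': array([-1.30452662e+00,  4.94117176e-01,  1.34604514e+00, -2.26725626e-05,
        1.30254883e+00, -9.55255080e-02]), 'joint_velocities': array([ 8.00106297e-04, -2.53148331e-03, -1.39875299e-03,  4.09527390e-04,
       -7.23266810e-04,  5.98575812e-06]), 'effort': array([-1.34766979e-03, -8.80242133e+01, -3.82541049e+01,  7.08482461e-02,
        4.82939556e-02, -3.95585516e-05]), 'tcp_pos': array([ 0.22111014, -0.58420993,  0.21340846]), 'ee_rot': array([-5.56274971e-04,  9.83681903e-01,  1.79915538e-01, -5.85752022e-05]), 'force': array([ 0.05654838,  0.68834365, -0.0429914 ]), 'torque': array([-0.03806055,  0.03134968, -0.00308991]), 'grasp_force': 0.0, 'finger_gap': 0.09122154515308237} 0.0188
```

View pics/top0.png

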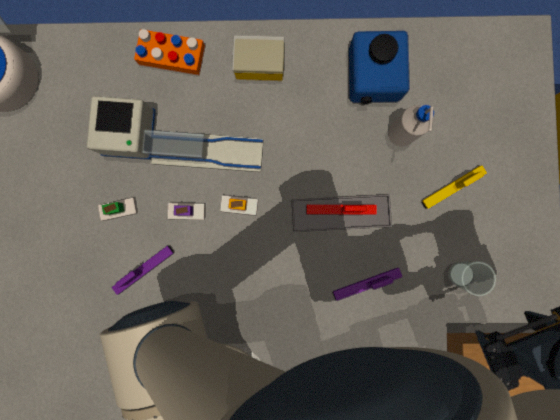

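View pics/side0.png

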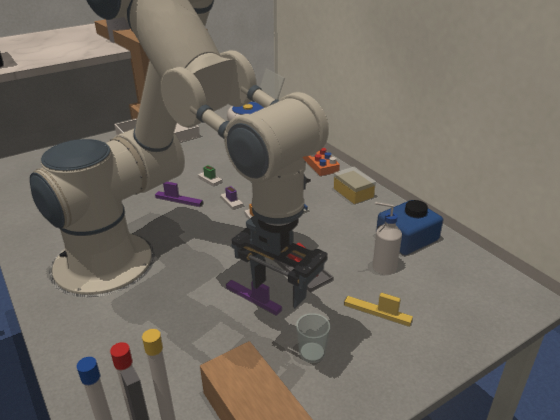

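The top view shows the reader at left (columns 90–262, rows 97–170), the amber carrier at (238,205), violet at (185,211), green at (117,209), the red stick in its tray at (340,210) and the bottle at (416,122). I'll enlarge it.

```bash
python3 - <<'E'
import cv2
i=cv2.imread('pics/top0.png')
a=cv2.resize(i[120:220,135:270],None,fx=5.5,fy=5.5,interpolation=cv2.INTER_CUBIC)
cv2.imwrite('pics/c1.png',a)
b=cv2.resize(i[185:240,285:400],None,fx=6.5,fy=6.5,interpolation=cv2.INTER_CUBIC);cv2.imwrite('pics/c2.png',b)
E
```

```text
(no output)
```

View pics/c1.png

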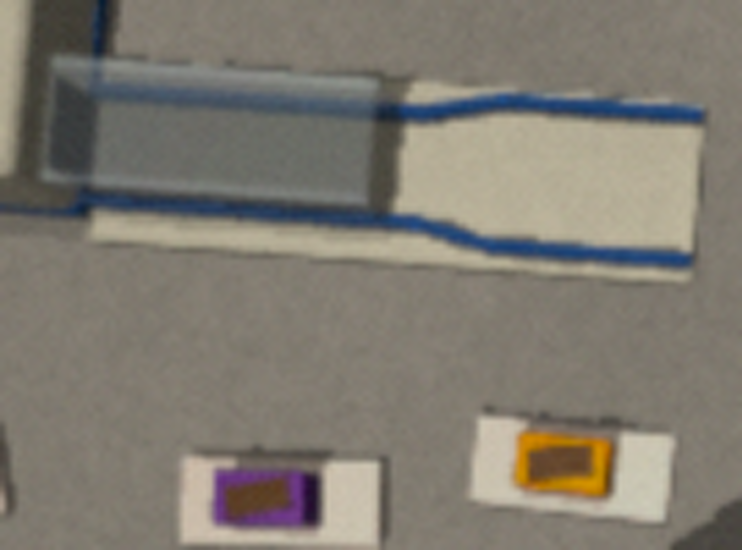

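View pics/c2.png

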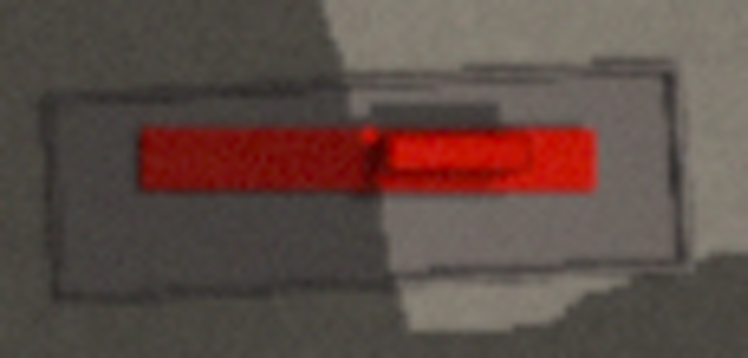

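The crops show the channel walls, bay rear edge, carrier corners, and stick (nose at left, handle top at about 388–530, 135–170). Now I'll convert these to positions.

```bash
python3 - <<'E'
from h import *
def P(u,v,z): return px2w('top0',135+(u+.5)/5.5-.5,120+(v+.5)/5.5-.5,z)
def Q(u,v,z): return px2w('top0',285+(u+.5)/6.5-.5,185+(v+.5)/6.5-.5,z)
def ang(a,b): d=(b-a); return np.degrees(np.arctan2(-d[0],d[1])).round(2) # yaw of +y axis
print('plate edge',a:=P(690,280,.01),b:=P(92,240,.01),ang(a,b))
print('wall',a:=P(700,115,.022),b:=P(510,102,.022),ang(a,b)); print('wall',c:=P(690,261,.022),d:=P(495,246,.022),ang(c,d),(a+c)/2,(b+d)/2)
print('chan',a:=P(400,112,.022),b:=P(405,221,.022),(a+b)/2)
print('tunnel top rear',a:=P(378,75,.072),b:=P(365,206,.072),(a+b)/2); print('tun far',a:=P(52,58,.072),b:=P(42,180,.072),(a+b)/2)
co=[P(476,413,.014),P(675,436,.014),P(664,522,.014),P(470,499,.014)]
print('amber base',np.mean(co,0),ang(co[1],co[0]),ang(co[2],co[3]),np.linalg.norm(co[1]-co[0]))
bl=[P(519,430,.044),P(610,436,.044),P(604,494,.044),P(516,490,.044)];print('block',np.mean(bl,0))
v=[P(181,456,.014),P(382,460,.014),P(381,545,.014),P(180,542,.014)];print('violet',np.mean(v,0))
s=[Q(140,128,.02),Q(596,128,.02),Q(594,190,.02),Q(140,190,.02)];print('stick bar',s[0],s[3],s[1],s[2],ang(s[1],s[0]))
f=[Q(388,136,.07),Q(531,136,.07),Q(531,171,.07),Q(388,171,.07)];print('fin',np.mean(f,0),f[0]-f[1])
t=[Q(42,97,.014),Q(670,68,.014),Q(684,262,.014),Q(57,297,.014)];print('tray',np.mean(t,0),ang(t[1],t[0]),ang(t[2],t[3]))
E
```

```text
plate edge [ 0.5565 -0.1135  0.01  ] [0.5775 0.1579 0.01  ] -4.42
wall [ 0.6289 -0.1191  0.022 ] [ 0.6358 -0.034   0.022 ] -4.64
wall [ 0.5632 -0.1144  0.022 ] [ 0.5708 -0.0273  0.022 ] -4.99 [ 0.59605 -0.11675  0.022  ] [ 0.6033  -0.03065  0.022  ]
chan [0.6318 0.0155 0.022 ] [0.5825 0.013  0.022 ] [0.60715 0.01425 0.022  ]
tunnel top rear [0.636  0.0146 0.072 ] [0.5799 0.0199 0.072 ] [0.60795 0.01725 0.072  ]
tun far [0.645  0.1542 0.072 ] [0.5925 0.1577 0.072 ] [0.61875 0.15595 0.072  ]
amber base [ 0.4721 -0.0603  0.014 ] -7.09 -7.16 0.08988798584905548
block [ 0.4723   -0.060175  0.044   ]
violet [0.45825 0.06985 0.014  ]
stick bar [ 0.4711 -0.2261  0.02  ] [ 0.4479 -0.2258  0.02  ] [ 0.4697 -0.3959  0.02  ] [ 0.4466 -0.3947  0.02  ] -0.47
fin [ 0.4579 -0.3362  0.07  ] [0.0004 0.0504 0.    ]
tray [ 0.45095  -0.309625  0.014   ] 2.18 2.78
```

{"api": "apply_moves", "payload": {"deltas": [[2.1,4.4,0,5],[2.1,4.4,0,5],[2.1,4.4,0,5],[2.1,4.4,0,5],[2.1,4.4,0,5],[2.1,4.4,0,5],[2.1,4.4,0,5],[2.1,4.4,0,5]], "gripper": 5.5, "newtons": 20}}

```text
t: 1.1
tcp_pos: [0.3896, -0.231, 0.2139]
ee_rot: [-0.0, 0.862, 0.507, -0.0]
force: [0.2, 0.3, -0.4]
finger_gap: 0.055
grasp_force: 0.0
```

{"api": "apply_moves", "payload": {"deltas": [[2.1,4.4,-1,5.5],[2.1,4.4,-1,5.5],[2.1,4.4,-1,5.5],[2.1,4.0,-1,5.7],[0,0,0,0],[0,0,0,0]]}}

```text
t: 1.85
tcp_pos: [0.473, -0.0606, 0.1738]
ee_rot: [-0.0, 0.749, 0.662, -0.0]
force: [0.4, 0.5, 0.6]
finger_gap: 0.0549
grasp_force: 0.0
```

```bash
cat >> h.py <<'E'
from scipy.spatial.transform import Rotation as R
def st():
    o=bot.get_obs(); q=o['ee_rot']; y=R.from_quat([q[1],q[2],q[3],q[0]]).as_matrix()[:,1]
    a=np.degrees(np.arctan2(y[1],y[0])); a=(a+90)%180-90
    print(round(o['t'],2),o['tcp_pos'].round(4),'close-axis',a.round(2),'F',o['force'].round(1),'gap',round(o['finger_gap'],4),round(o['grasp_force'],1))
def wpx(f,u,v,z):
    c=np.load('pics/'+f+'.npz'); K=c['K']; x=np.array([u-K[0,2],v-K[1,2]]); r=np.hypot(*x); th=r/K[0,0]
    d=np.r_[x/r*np.sin(th),np.cos(th)]; q=c['rot']; W=np.eye(4); W[:3,:3]=R.from_quat([q[1],q[2],q[3],q[0]]).as_matrix(); W[:3,3]=c['tcp']
    T=W@c['T_tool_cam']; d=T[:3,:3]@d; o=T[:3,3]; return (o+d*(z-o[2])/d[2]).round(4)
E
python3 -c "
from h import *
st(); snap('wrist','w1.png'); snap('top','t1.png')"
```

```text
1.85 [ 0.473  -0.0606  0.1738] close-axis -7.08 F [0.4 0.5 0.6] gap 0.0549 0.0
```

View pics/w1.png

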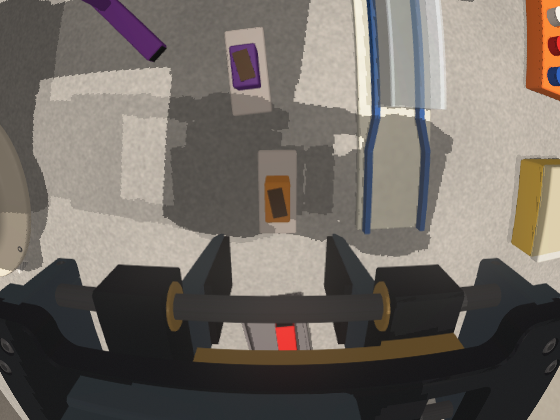

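The amber carrier's base is at columns 259–296, rows 150–233, midway between the fingers (230 and 328). The bay rear end is at (366,232)–(423,228), and the channel walls are at (374,122) and (421,115).

```bash
python3 -c "
from h import *
co=[wpx('w1',*p,.014) for p in [(259,150),(296,150),(296,233),(261,234)]]
print(np.mean(co,0),co)
for p in [(368,231),(424,228),(368,153),(427,150),(374,118),(421,114)]: print(p,wpx('w1',*p,.022))
"
```

```text
[ 0.47475 -0.05885  0.014  ] [array([ 0.4611, -0.0116,  0.014 ]), array([ 0.4984, -0.0163,  0.014 ]), array([ 0.4887, -0.1055,  0.014 ]), array([ 0.4508, -0.102 ,  0.014 ])]
(368, 231) [ 0.5668 -0.1105  0.022 ]
(424, 228) [ 0.6342 -0.1163  0.022 ]
(368, 153) [ 0.571  -0.0259  0.022 ]
(427, 150) [ 0.6382 -0.0281  0.022 ]
(374, 118) [0.5804 0.0092 0.022 ]
(421, 114) [0.6333 0.0105 0.022 ]
```

{"api": "apply_moves", "payload": {"deltas": [[0,0,-4,0],[0,0,-4,0],[0,0,-3.5,0],[0,0,-2.5,0],[0,0,-1.5,0],[0,0,0,0]]}}

```text
t: 2.7
tcp_pos: [0.4726, -0.0613, 0.0184]
ee_rot: [-0.001, 0.75, 0.662, -0.0]
force: [0.5, 0.6, -0.3]
finger_gap: 0.0553
grasp_force: 0.0
```

{"api": "apply_moves", "payload": {"deltas": [[0,0,0,0],[0,0,0,0],[0,0,0,0],[0,0,0,0],[0,0,0,0]], "gripper": 0}}

```text
t: 3.32
tcp_pos: [0.4734, -0.0606, 0.0193]
ee_rot: [0.0, 0.749, 0.662, 0.0]
force: [-0.7, -1.1, 8.2]
finger_gap: 0.0236
grasp_force: 20.0
```

{"api": "apply_moves", "payload": {"deltas": [[0,0,1.5,0],[0,0,2.5,0],[0,0,3,0],[0,0,1,0],[0,0,0,0]]}}

```text
t: 3.95
tcp_pos: [0.4734, -0.0606, 0.099]
ee_rot: [0.0, 0.749, 0.662, 0.0]
force: [-0.7, 0.6, -1.7]
finger_gap: 0.0235
grasp_force: 20.0
```

{"api": "apply_moves", "payload": {"deltas": [[2,-0.4,0,0.5],[4,-0.5,0,1],[4,-0.5,0,1],[2.6,-0.5,0,0],[0,0,0,0],[0,0,0,0]]}}

```text
t: 4.7
tcp_pos: [0.5979, -0.0792, 0.0976]
ee_rot: [-0.001, 0.735, 0.678, -0.001]
force: [0.4, 0.6, -2.3]
finger_gap: 0.0243
grasp_force: 20.0
```

```bash
python3 -c "
from h import *
st(); a=snap('wrist','w2.png')['img']; b=snap('top','t2.png')['img']
x=cv2.resize(a[30:270,240:520],None,fx=2,fy=2); y=cv2.resize(b[110:210,130:280],(720,480),interpolation=2)[:, 480:]
cv2.imwrite('pics/w2c.png',np.hstack([x,y])[:,:,::-1])"
```

```text
4.7 [ 0.5979 -0.0792  0.0976] close-axis -4.57 F [ 0.4  0.6 -2.3] gap 0.0243 20.0
```

View pics/w2c.png

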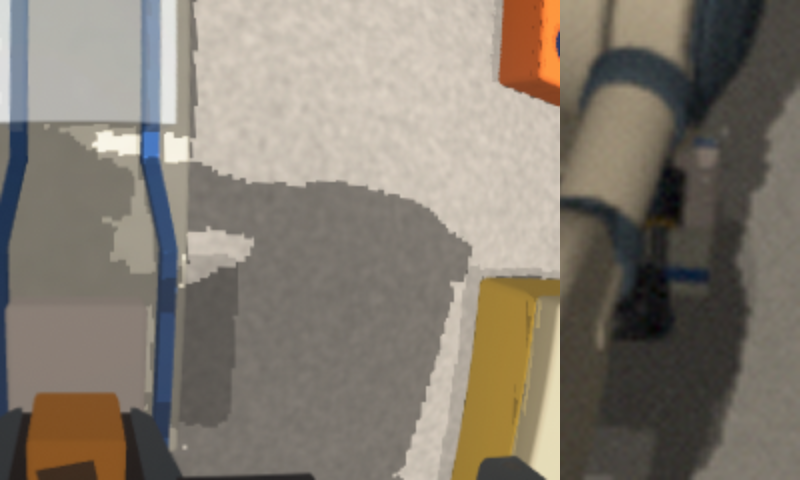

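The carrier front edge is at crop (7–148, 305). The channel walls near the mouth are at (19,130) and (151,130), so it hangs centred over the bay, and I'll quantify that.

```bash
python3 -c "
from h import *
f=lambda u,v,z: wpx('w2',240+u/2-.25,30+v/2-.25,z)
for p in [(19,130,.022),(151,130,.022),(18,20,.022),(151,20,.022),(4,245,.022),(167,245,.022),(7,305,.093),(148,305,.093)]: print(p,f(*p))
"
```

```text
(19, 130, 0.022) [0.5857 0.0205 0.022 ]
(151, 130, 0.022) [0.6346 0.0168 0.022 ]
(18, 20, 0.022) [0.5887 0.0631 0.022 ]
(151, 20, 0.022) [0.638  0.0594 0.022 ]
(4, 245, 0.022) [ 0.576  -0.0225  0.022 ]
(167, 245, 0.022) [ 0.6378 -0.0273  0.022 ]
(7, 305, 0.093) [ 0.5838 -0.0316  0.093 ]
(148, 305, 0.093) [ 0.6225 -0.0346  0.093 ]
```

{"api": "apply_moves", "payload": {"deltas": [[0.2,0,-2,0],[0,0,-2,0],[0,0,-1.2,0],[0,0,-0.8,0],[0,0,-0.5,0],[0,0,-0.4,0],[0,0,0,0],[0,0,0,0]]}}

```text
t: 5.8
tcp_pos: [0.6014, -0.0796, 0.0302]
ee_rot: [0.0, 0.735, 0.678, 0.0]
force: [1.1, -0.6, -0.7]
finger_gap: 0.0242
grasp_force: 20.0
```

```bash
python3 -c "
from h import *
st()"
```

```text
5.8 [ 0.6014 -0.0796  0.0302] close-axis -4.57 F [ 1.1 -0.6 -0.7] gap 0.0242 20.0
```

{"api": "apply_moves", "payload": {"deltas": [[0,0,-0.15,0],[0,0,0,0],[0,0,0,0]]}}

```text
t: 6.18
tcp_pos: [0.6015, -0.0796, 0.0292]
ee_rot: [0.0, 0.735, 0.678, 0.0]
force: [-2.0, 0.1, 9.4]
finger_gap: 0.0241
grasp_force: 20.0
```

{"api": "apply_moves", "payload": {"deltas": [[0,0,0,0],[0,0,0,0],[0,0,0,0],[0,0,0,0]], "gripper": 4.5}}

```text
t: 6.68
tcp_pos: [0.6012, -0.0795, 0.0284]
ee_rot: [-0.0, 0.735, 0.678, -0.0]
force: [0.2, 0.5, 0.4]
finger_gap: 0.0449
grasp_force: 0.0
```

{"api": "apply_moves", "payload": {"deltas": [[0,0,1,0],[0,0,3,0],[0,0,5,0],[0,0,3,0],[0,-4,0,0],[0,-5,0,0],[0,-2,0,0],[0,0,0,0]]}}

```text
t: 7.68
tcp_pos: [0.6011, -0.1905, 0.1487]
ee_rot: [0.0, 0.735, 0.678, 0.0]
force: [-0.2, 1.5, 0.0]
finger_gap: 0.0449
grasp_force: 0.0
```

```bash
python3 -c "
from h import *
st(); a=snap('wrist','w3.png')['img']
cv2.imwrite('pics/w3c.png',cv2.resize(a[0:240,200:480],(700,600),interpolation=2)[:,:,::-1])"
```

```text
7.67 [ 0.6011 -0.1905  0.1487] close-axis -4.68 F [-0.2  1.5  0. ] gap 0.0449 0.0
```

View pics/w3c.png

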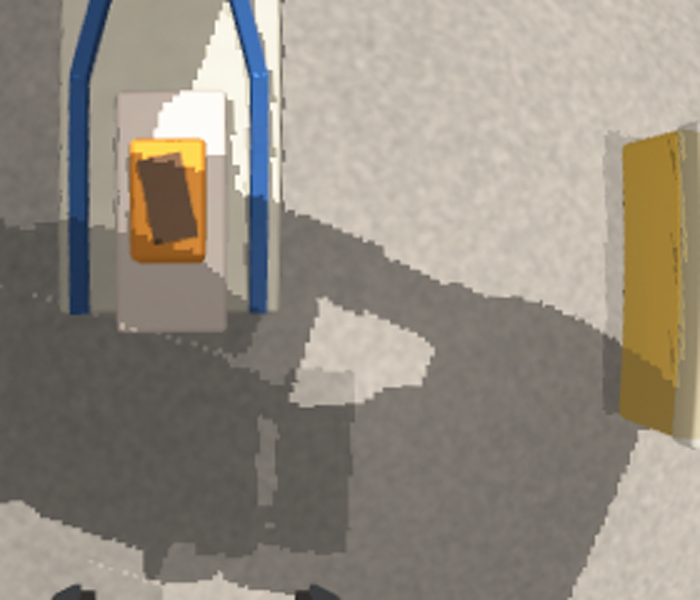

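The carrier stands in the bay, at crop columns 117–227 between walls at 79 and 260. It is parallel to them and released. Next is the stick.

{"api": "apply_moves", "payload": {"deltas": [[-2.3,-2.4,0,0.7],[-3,-3,0,0.9],[-3,-3,0,0.9],[-3,-3,0,0.9],[-3,-3,0,0.8],[0,-0.2,0,0],[0,0,0,0]]}}

```text
t: 8.6
tcp_pos: [0.4588, -0.3346, 0.1486]
ee_rot: [-0.0, 0.709, 0.705, 0.0]
force: [-0.3, -0.2, -0.1]
finger_gap: 0.0448
grasp_force: 0.0
```

{"api": "apply_moves", "payload": {"deltas": [[0,0,-4,0],[0,0,-3.5,0],[0,0,-2.5,0],[0,0,-1.5,0],[0,0,-0.6,0],[0,0,0,0],[0,0,0,0]]}}

```text
t: 9.48
tcp_pos: [0.4587, -0.3358, 0.0282]
ee_rot: [0.001, 0.709, 0.705, 0.0]
force: [-1.1, 0.6, 0.3]
finger_gap: 0.0449
grasp_force: 0.0
```

{"api": "apply_moves", "payload": {"deltas": [[0,0,0,0],[0,0,0,0],[0,0,0,0],[0,0,0,0],[0,0,0,0]], "gripper": 0, "newtons": 40}}

```text
t: 10.1
tcp_pos: [0.4583, -0.3356, 0.0275]
ee_rot: [0.0, 0.709, 0.705, -0.0]
force: [0.3, -0.4, 2.7]
finger_gap: 0.0139
grasp_force: 40.0
```

{"api": "apply_moves", "payload": {"deltas": [[0,0,1.5,0],[0,0,3,0],[0,0,2.5,0],[2.8,1.4,0,-1.1],[4,2,0,-1],[4,2,0,-1],[2,2,0,-1],[0,0,0,0]]}}

```text
t: 11.1
tcp_pos: [0.5874, -0.2601, 0.0981]
ee_rot: [0.0, 0.733, 0.68, 0.0]
force: [-0.3, -0.5, -0.8]
finger_gap: 0.0142
grasp_force: 40.0
```

{"api": "apply_moves", "payload": {"deltas": [[0,0,-2,0],[0,0,-2,0],[0,0,-1.5,0],[0,0,-0.7,0],[0,0,0,0],[0,0,0,0]]}}

```text
t: 11.85
tcp_pos: [0.5865, -0.2618, 0.0361]
ee_rot: [0.0, 0.734, 0.679, 0.0]
force: [0.5, -0.3, -0.8]
finger_gap: 0.0138
grasp_force: 40.0
```

```bash
python3 -c "
from h import *
st(); a=snap('wrist','w4.png')['img']
cv2.imwrite('pics/w4c.png',cv2.resize(a[0:260,180:440],(600,600),interpolation=2)[:,:,::-1])"
```

```text
11.85 [ 0.5865 -0.2618  0.0361] close-axis -4.47 F [ 0.5 -0.3 -0.8] gap 0.0138 40.0
```

View pics/w4c.png

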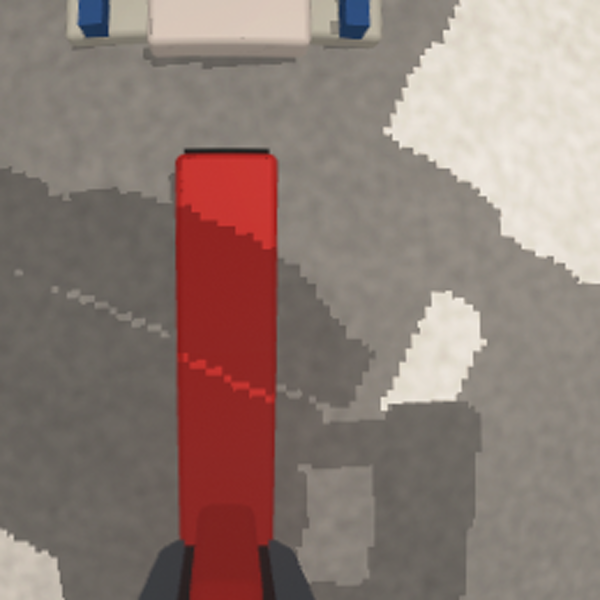

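The nose (column 227), the carrier (230) and the bay walls (94 and 355, middle 225) are all lined up. I'll push now.

{"api": "apply_moves", "payload": {"deltas": [[0.08,1,0,0],[0.08,1,0,0],[0.08,1,0,0],[0.08,1,0,0],[0.08,1,0,0],[0.08,1,0,0],[0.08,1,0,0],[0.08,1,0,0]]}}

```text
t: 12.9
tcp_pos: [0.5927, -0.1809, 0.0354]
ee_rot: [-0.0, 0.734, 0.679, -0.0]
force: [-0.5, -1.0, -1.0]
finger_gap: 0.0138
grasp_force: 40.0
```

{"api": "apply_moves", "payload": {"deltas": [[0.08,1,0,0],[0.08,1,0,0],[0.08,1,0,0],[0.08,1,0,0],[0.08,1,0,0],[0.08,1,0,0],[0.08,1,0,0],[0.07,1,0,0]]}}

```text
t: 13.9
tcp_pos: [0.599, -0.1009, 0.0354]
ee_rot: [-0.0, 0.734, 0.679, 0.0]
force: [-0.3, -0.8, -0.3]
finger_gap: 0.0141
grasp_force: 40.0
```

{"api": "apply_moves", "payload": {"deltas": [[0.08,1,0,0],[0.08,1,0,0],[0.08,1,0,0],[0.06,0.8,0,0],[0.04,0.5,0,0],[0,0,0,0],[0,0,0,0]]}}

```text
t: 14.78
tcp_pos: [0.6023, -0.0587, 0.0353]
ee_rot: [-0.0, 0.734, 0.679, -0.0]
force: [0.6, 0.2, -0.4]
finger_gap: 0.0139
grasp_force: 40.0
```

{"api": "apply_moves", "payload": {"deltas": [[0.03,0.4,0,0],[0.03,0.4,0,0],[0.03,0.3,0,0],[0,0,0,0]]}}

```text
t: 15.28
tcp_pos: [0.6032, -0.0472, 0.0354]
ee_rot: [-0.0, 0.734, 0.679, 0.0]
force: [-0.1, -0.1, -2.1]
finger_gap: 0.014
grasp_force: 40.0
```

{"api": "apply_moves", "payload": {"deltas": [[0.02,0.2,0,0],[0.02,0.2,0,0],[0,0,0,0]]}}

```text
t: 15.65
tcp_pos: [0.6036, -0.0434, 0.0354]
ee_rot: [-0.0, 0.734, 0.679, 0.0]
force: [-0.2, 0.1, -1.8]
finger_gap: 0.0136
grasp_force: 40.0
```

{"api": "apply_moves", "payload": {"deltas": [[0.02,0.2,0,0],[0,0,0,0],[0,0,0,0]]}}

```text
t: 16.02
tcp_pos: [0.6038, -0.042, 0.0355]
ee_rot: [0.0, 0.734, 0.679, -0.0]
force: [-0.7, -4.9, 0.1]
finger_gap: 0.0139
grasp_force: 40.0
```

{"api": "apply_moves", "payload": {"deltas": [[0.02,0.2,0,0],[0,0,0,0],[0,0,0,0]]}}

```text
t: 16.4
tcp_pos: [0.604, -0.0418, 0.0358]
ee_rot: [0.001, 0.734, 0.679, -0.001]
force: [-4.3, -21.9, 5.2]
finger_gap: 0.0138
grasp_force: 40.0
```

```bash
python3 -c "
from h import *
st(); a=snap('wrist','w5.png')['img']
cv2.imwrite('pics/w5c.png',cv2.resize(a[0:260,180:440],(600,600),interpolation=2)[:,:,::-1])"
```

```text
16.4 [ 0.604  -0.0418  0.0358] close-axis -4.44 F [ -4.3 -21.9   5.2] gap 0.0138 40.0
```

View pics/w5c.png

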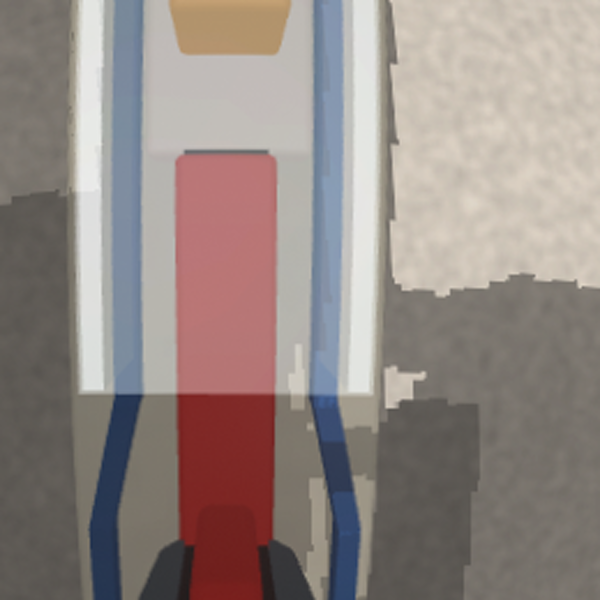

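The carrier is at the end stop: contact force is 22 N at the expected spot, with the nose centred on its rear face at crop (227,150). I'll retract straight back.

{"api": "apply_moves", "payload": {"deltas": [[-0.08,-1,0,0],[-0.16,-2,0,0],[-0.24,-3,0,0],[-0.24,-3,0,0],[-0.24,-3,0,0],[-0.24,-3,0,0],[-0.24,-3,0,0],[-0.24,-3,0,0]]}}

```text
t: 17.45
tcp_pos: [0.5867, -0.2515, 0.0353]
ee_rot: [-0.0, 0.734, 0.679, 0.0]
force: [0.0, 0.2, -2.4]
finger_gap: 0.014
grasp_force: 40.0
```

{"api": "apply_moves", "payload": {"deltas": [[-0.1,-1.3,0,0],[0,0,2,0],[0,0,3,0],[0,0,1.5,0],[0,0,0,0],[0,0,0,0]]}}

```text
t: 18.2
tcp_pos: [0.5857, -0.2622, 0.0994]
ee_rot: [-0.001, 0.734, 0.679, -0.0]
force: [-0.7, 0.0, -2.3]
finger_gap: 0.0137
grasp_force: 40.0
```

```bash
python3 -c "
from h import *
st(); snap('top','t6.png')"
```

```text
18.2 [ 0.5857 -0.2622  0.0994] close-axis -4.46 F [-0.7  0.  -2.3] gap 0.0137 40.0
```

{"api": "apply_moves", "payload": {"deltas": [[-2.3,-1.3,0,1],[-4,-2,0,2],[-4,-2,0,2],[-3,-2,0,2],[0,0,0,0],[0,0,0,0]]}}

```text
t: 19.0
tcp_pos: [0.4534, -0.3353, 0.0999]
ee_rot: [-0.0, 0.692, 0.722, 0.0]
force: [0.5, 0.0, -0.5]
finger_gap: 0.0135
grasp_force: 40.0
```

{"api": "apply_moves", "payload": {"deltas": [[0,0,-2.5,0],[0,0,-2.5,0],[0,0,-1,0],[0,0,-0.7,0],[0,0,-0.3,0],[0,0,0,0],[0,0,0,0]]}}

```text
t: 19.88
tcp_pos: [0.4534, -0.3357, 0.0309]
ee_rot: [0.0, 0.691, 0.723, 0.0]
force: [-0.9, 0.6, -1.3]
finger_gap: 0.0138
grasp_force: 40.0
```

{"api": "apply_moves", "payload": {"deltas": [[0,0,-0.15,0],[0,0,-0.15,0],[0,0,0,0],[0,0,0,0]]}}

```text
t: 20.38
tcp_pos: [0.4533, -0.3356, 0.0275]
ee_rot: [0.0, 0.691, 0.723, -0.0]
force: [-1.1, 0.2, 3.0]
finger_gap: 0.0137
grasp_force: 40.0
```

{"api": "apply_moves", "payload": {"deltas": [[0,0,0,0],[0,0,0,0],[0,0,0,0],[0,0,0,0]], "gripper": 4.5}}

```text
t: 20.88
tcp_pos: [0.4533, -0.3355, 0.0274]
ee_rot: [0.0, 0.691, 0.723, -0.0]
force: [-0.4, 0.8, -0.0]
finger_gap: 0.045
grasp_force: 0.0
```

{"api": "apply_moves", "payload": {"deltas": [[0,0,1,0],[0,0,3,0],[0,0,5,0],[0,0,4,0],[-1,-5,3,0],[-2,-5,0,0],[-2,-5,0,0],[0,-2,0,0]]}}

```text
t: 21.88
tcp_pos: [0.4015, -0.5081, 0.1882]
ee_rot: [0.0, 0.692, 0.722, -0.0]
force: [-0.4, 0.2, 0.2]
finger_gap: 0.0449
grasp_force: 0.0
```

```bash
python3 -c "
from h import *
st(); b=snap('top','t7.png')['img']
cv2.imwrite('pics/t7c.png',cv2.resize(b[90:240,85:405],(800,375),interpolation=2)[:,:,::-1])"
```

```text
21.88 [ 0.4015 -0.5081  0.1882] close-axis 2.39 F [-0.4  0.2  0.2] gap 0.0449 0.0
```

View pics/t7c.png

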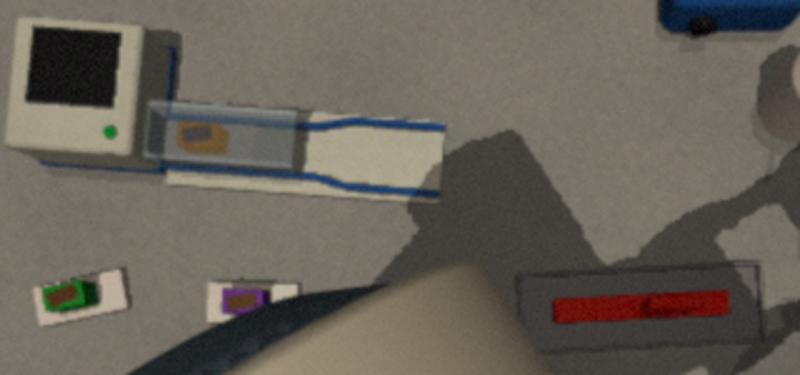

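The carrier sits in the tunnel (block at crop (203,137)) and the stick lies centred and lengthwise in the tray (552–730, 290–322). I'll check the carrier position, then hand in.

```bash
python3 -c "
from h import *
print(px2w('t7',85+203/2.5,90+137/2.5,.055))
print(bot.finish_job())"
```

```text
[0.6135 0.1069 0.055 ]
the job is handed in; nothing more can be done
None
```

The amber carrier is home against the end stop, pushed there with the red stick. The stick is back lengthwise in its tray and the job is handed in; the finish call gave no verdict.

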